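# Fit the cart wheel and lock it with its R-clip

## Robot

A 6-joint arm with a two-finger parallel gripper is mounted at the origin on the work surface. World frame = base frame: x ahead of the robot, y to its left, z up, the work surface at z = 0. Lengths are in m, angles in rad, forces in N, time in s.
With the tool pointing down it reaches from about 0.425 to 0.95 m from the base axis. Payload 3.5 kg.
Tool frame: the origin (TCP) lies on the centre line of the jaws, within the pads' length; the fingertips stand 17 mm ahead of it and the grasp point (between the pads) lies 2 mm behind it; z points along the fingers, y is the line along which they close (so a half turn about z gives the same grasp; the last joint's range is limited). The gripper opens to 85 mm and grips with 20 to 120 N. Pads are 22 mm wide; open, the fingers measure 114 mm over their backs; the gripper's body (76 mm by 85 mm) begins 54 mm behind the grasp point. The pads swing forward as they close: fully open they stand 13 mm farther back than shut.
Start: joints at [1.144, 0.286, 1.577, -0, 1.279, -0.15], TCP at [0.184, 0.649, 0.248] pointing down, gripper open.
Joint ranges: [-2.77, 2.77], [-0.9, 2.22], [0.21, 2.48], [-1.53, 4.67], [0.24, 2.81], [-2.84, 2.84]. Speed limits (rad/s): [2.79, 2.79, 3.14, 3.14, 3.14, 3.14].

## Interface

Orientations are given as a unit quaternion [x, y, z, w].
In Python, from plant import ctrl gives the robot as it stands. The module is installed in compiled form; this text tells all that it offers.
- The arm moves only by the tool drive_tool, never from a script. Its argument "moves" is a list of rows, each a list of 3 entries, a list of its own where there are three numbers: the turn, a rotation vector about the tool's x, y, z in rad, then the shift along the tool's x, y, z in m, then the finger opening in m, from 0 to 0.0854. A call has 1 to 5 rows; each row shifts and turns the commanded pose from where the row before left it, along the tool's axes as they then stand; what a row does not reach is not made up. A row lasts 1/8 s, in which the tool goes at most 62.5 mm and 10.7 degrees, less where a joint would pass 70% of its speed; a pose out of reach is approached as far as the arm can. A call with a gripper value outside its range is refused whole. The fingers move at their own pace and stop on an object; "grip_force" is the grip in N (left out, the last holds). Time passes only in rows, so rows that do not move let the fingers close. It gives the time, the measured TCP pose, the force, the opening and the grip force at its end, in the units of the state.
- ctrl.get_state(): the state, without advancing time (a new reading comes with each control period).
- ctrl.read_camera(name): name is "scene" or "side" or "wrist"; returns a dict with "image" (420x560x3 uint8, red, green, blue), "fx", "fy", "cx", "cy" (pixels), "R" (3x3) and "t" (3): a world point X has camera coordinates R X + t. Camera axes: x right, y down, z forward; pixel columns grow to the right and rows downward; lengths in m; the calibration is good to about 2 mm. The wrist camera is an equidistant fisheye: a pixel r from the principal point sees the ray r / f radians off the axis. A picture is of the moment at which its call begins. There is no depth.
- ctrl.sign_off(): hands the job in; it is judged then, once.
The state is a dict: "time": time; "qpos": joint angles; "dq": joint speeds; "joint_efforts": joint torques, N m; "eef_pos": TCP position; "tcp_rot": TCP orientation; "contact_force": force on the tool from outside, world axes, zero at the start; "wrist_torque": the same for the moment, N m; "opening": opening from 0.0 (shut) to 1.0 (fully open); "finger_force": force on a finger pad.
Only numpy, scipy, OpenCV 4.12 (cv2) and the standard library are available. Lean on these libraries where they do the work, as an engineer would, in place of code of your own. Each camera call takes 0.05 s, during which the arm holds its last target. There are 200 camera calls.

## Task

Put the spoked wheel on the upright axle of the cart frame, hub side up and all the way down to the shoulder, then push the straight leg of the R-clip through the cross hole in the axle until its bow has sprung right over the axle. The hole's height differs from time to time, so feel for it, and never press the clip against the axle with more than 30 N. Leave the other tools lying as they are, and let go of everything at the end.

Things in the scene. Friction and masses are not known exactly. Their poses are not given: they have to be found in the camera images.
- frame: Fixed cart side frame: a wooden plank 120 x 240 x 30 mm lying flat, with an upright steel axle 22 mm thick in its middle. Origin at the axle's foot, bench height; z up the axle, x along the axle's cross hole (level, along the plank's short side; open at both ends, either may be used). The axle is screwed to a different height each time: see the shoulder's note.
- shoulder (a point): Centre of the top of the fixed 32 mm shoulder round the axle, 40 mm up; the wheel's underside must rest here. The axle's 9 mm square through hole is centred 55 to 79 mm above this point, how high is not measured: feel or look for it. It always lies 14 mm below the axle's flat-topped tip (12 mm flat, coned).
- wheel: Loose five-spoked cart wheel lying flat on the bench: 100 mm across, black tyre 24 mm high, about 0.35 kg. Its steel hub tube, 32 mm outside and 26 mm bore, stands up in the middle to 46 mm, 22 mm proud of the tyre: grip it there. Origin at the centre of the underside, z up along the bore.
- hub_top (a point): Centre of the upper end of the wheel's hub tube, 46 mm above the wheel's underside.
- offcut: A fixed offcut of pale wood, 60 x 50 x 28 mm, on which the R-clip lies. Origin at the centre of its underside, x along the 60 mm side.
- clip: Loose steel R-clip of 6 mm wire, 91 mm long, 65 g, lying level on the offcut, its coil out over the edge to be pinched from above. Origin: middle of the coil, at leg height (31 mm above the bench); x along the straight leg to its tip, y to the bow's side, z up. Double coil: x -19 to 15, y +-11, z +-6 mm. Leg: 6 mm thick, axis at y = -8 mm, to x = 72 mm, its last 6 mm thinned to 3 mm.
- clip_seat (a point): Point on the axis of the clip's straight leg, at x = 26.5 mm, y = -8 mm of the clip: it lies on the axle's centre line, in the hole, when the clip is home. The front of the coil meets the axle about 1 mm beyond that.
- leg_tip (a point): The very tip of the clip's straight leg (x = 72 mm, y = -8 mm of the clip).
- bow (a joint): Spread (rad) of the clip's sprung bow, the bent wire beside the leg, which bulges at x = 10 to 38 mm of the clip, pinches in at 42 mm and flares to its tip at 67 mm. 0 closed; 0.1 to 0.17 as the pinch rides over the axle (seat point about 16 mm short), below 0.05 once sprung over. This takes some 8 to 18 N along the leg; the push drops when it is over.
- hammer: Bystander: a hammer lying on the bench; leave it alone.
- screwdriver: Bystander: a screwdriver lying on the bench; leave it alone.
- wrench: Bystander: a flat wrench lying on the bench; leave it alone.
- jar: Bystander: a glass jar, 70 mm across and 85 mm high; leave it alone.
- sander: Bystander: a cork sanding block, 110 x 65 x 50 mm; leave it alone.
Things that resemble listed ones, but are neither listed nor needed, are in the scene too. What is shaped like the clip but blue or green is not meant. What is meant by the wheel is not green, and is the smaller of those in its own colour.

How it is judged:
On the way, in this order (a step that is already met when the one before it is completed fails the run):
1. the wheel is down on the shoulder of the axle (distance between wheel and shoulder below 0.005 m and angle between wheel's own z axis and vertical below 0.06 rad), for 0.2 s.
2. the clip's leg is through the cross hole and the bow has sprung over (horizontal distance between clip_seat and shoulder below 0.005 m and z of clip_seat in the frame of shoulder between 0.05 and 0.084 m and angle between the x axis of clip and the x axis of frame, either way round below 0.2 rad and value of joint bow below 0.05 rad), for 0.2 s.
At the end, for the whole second after the job is handed in: Wheel at rest on the shoulder (within 5 mm, upright within 0.06 rad, hub up). Clip at rest with its leg in the cross hole: seat point within 5 mm of the axle's centre line and 50 to 84 mm above the shoulder, leg within 0.2 rad of the hole's line, bow closed to below 0.05 rad (all of step 1 and all of step 2 and linear speed of each of clip, wheel below 0.02 m/s); the robot touches nothing.
It fails at once if the clip is rammed or forced against the axle or the frame (over 30 N) (contact force between clip and frame above 30 N).
It fails at once if a bystander is shifted by more than 30 mm (distance of any of hammer, screwdriver, wrench, jar, sander from where it was at the start of the episode above 0.03 m).
It also fails if it takes over 72 s, if anything falls off the work surface, if the arm or the gripper's body presses on something with over 40 N, if the wrist force passes 120 N, or if a joint passes its speed limit or range.

## Working session

There is one attempt and no reset: what is moved stays moved. The work goes in short steps, Python scripts to look and compute and a tool call to move; the robot and the scene stay as the last step left them, time stands still between calls to the robot, and variables do not carry over. Pictures are saved under pics/ and viewed, at most 10 in all, crops included, and the job is handed in when it is done.

Besides the shell and the picture viewer there is one more tool, called after "Request:" as name(argument=value, ...), one argument or row to a line, values as JSON. drive_tool: Moves the arm, as the interface text tells. Its arguments: {"type":"object","properties":{"moves":{"type":"array","items":{"type":"array"}},"grip_force":{"type":"number"}},"required":["moves"]}

```bash
mkdir -p pics; cat > h.py <<'E'
import numpy as np, cv2
from plant import ctrl
from scipy.spatial.transform import Rotation as Ro
def cam(n,save=None):
    c=ctrl.read_camera(n); c['n']=n
    if save: cv2.imwrite('pics/'+save,c['image'][:,:,::-1])
    return c
def ray(c,u,v):
    x=(u-c['cx'])/c['fx']; y=(v-c['cy'])/c['fy']
    if c['n']=='wrist':
        r=np.hypot(x,y); s=np.sin(r)/r if r>1e-9 else 1
        d=np.array([x*s,y*s,np.cos(r)])
    else: d=np.array([x,y,1.])
    R=np.array(c['R']);t=np.array(c['t'])
    return -R.T@t, R.T@(d/np.linalg.norm(d))
def onz(c,u,v,z):
    o,d=ray(c,u,v); return o+d*(z-o[2])/d[2]
def proj(c,X):
    p=np.array(c['R'])@np.array(X)+np.array(c['t'])
    if c['n']=='wrist':
        r=np.hypot(p[0],p[1]); th=np.arctan2(r,p[2]); k=th/r if r>1e-9 else 0
        return np.array([c['cx']+c['fx']*p[0]*k, c['cy']+c['fy']*p[1]*k])
    return np.array([c['cx']+c['fx']*p[0]/p[2], c['cy']+c['fy']*p[1]/p[2]])
def tri(a,b):
    A=np.zeros((3,3));B=np.zeros(3)
    for o,d in (a,b):
        P=np.eye(3)-np.outer(d,d);A+=P;B+=P@o
    return np.linalg.solve(A,B)
def st():
    s=ctrl.get_state(); 
    print('t',s['time'],'p',np.round(s['eef_pos'],4),'q',np.round(s['qpos'],3),'F',np.round(s['contact_force'],1),'op',s['opening'])
    print('R',np.round(Ro.from_quat(s['tcp_rot']).as_matrix(),3).tolist())
    return s
E
cat > a.py <<'E'
from h import *
st()
a=cam('scene');b=cam('side');w=cam('wrist')
for c in(a,b,w): print(c['n'],c['fx'],c['cx'],c['cy'],-np.array(c['R']).T@c['t'],np.array(c['R'])[2])
np.save('pics/a.npy',[a,b,w],allow_pickle=True)
im=np.zeros((600,800,3),np.uint8)
cv2.imwrite('pics/a1.png',cv2.resize(a['image'],(800,600),interpolation=cv2.INTER_CUBIC)[:,:,::-1])
cv2.imwrite('pics/b1.png',b['image'][:,:,::-1])
E
python3 a.py
```

```text
t 0.0 p [0.1842 0.6487 0.2469] q [ 1.144  0.287  1.578  0.     1.279 -0.15 ] F [ 0.7  0.3 -0.4] op 0.9990171156421179
R [[-0.962, 0.273, -0.001], [0.273, 0.962, -0.002], [0.0, -0.002, -1.0]]
scene 407.4437013197395 276.8300268202687 209.4226608539749 [ 1.08416829 -0.20793533  0.9824455 ] [-0.51337554  0.21100106 -0.83181976]
side 485.16863185755466 275.05393079678265 218.21531833141017 [0.37426351 0.81361757 0.90558992] [ 0.1361566  -0.67880639 -0.72158386]
wrist 325.19226210127806 282.8026075867889 206.30725028934344 [0.11733808 0.66857476 0.3734378 ] [ 0.26303018 -0.07674589 -0.96173031]
```

View pics/a1.png

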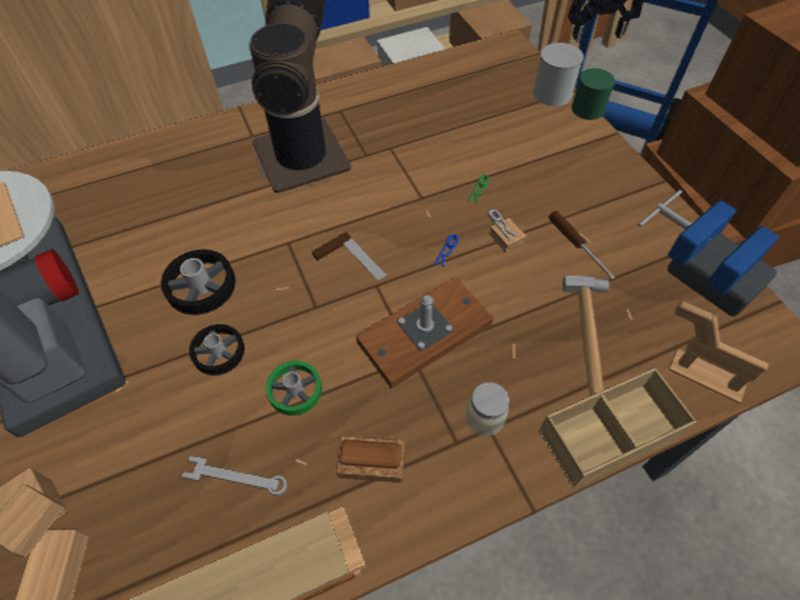

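View pics/b1.png

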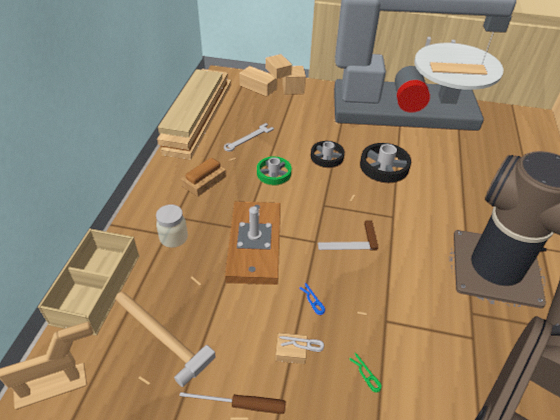

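Scene view (800 px): wheel candidates are the big black wheel (198,280), the small black wheel (217,348) and the green wheel (294,387). I choose the small black one. Clip candidates are grey on the offcut (502,224), blue (447,250) and green (480,188). I choose grey. The axle tip is at (427,299), and at (254,208) in the side view. Next I'll measure and make close crops.

```bash
cat > b.py <<'E'
from h import *
a,b,w=np.load('pics/a.npy',allow_pickle=True)
k=560/800
for nm,pa,pb in [('hubtop',(215*k,339*k),(328,146)),('axtip',(427*k,298*k),(254,208)),('coil',(495*k,215*k),(316,345)),('offc',(507*k,234*k),(292,346))]:
    print(nm,tri(ray(a,*pa),ray(b,*pb)).round(3))
print('plank side corners z.03',[onz(b,*p,.03)[:2].round(3) for p in((234,202),(281,203),(278,280),(228,279))])
print('plank scene',[onz(a,u*k,v*k,.03)[:2].round(3) for u,v in((357,338),(450,280),(492,316),(394,378))])
def crop(c,x,y,s,z): return cv2.resize(c['image'][y:y+s,x:x+s],(z,z),interpolation=cv2.INTER_CUBIC)
m=np.hstack([crop(b,260,310,80,400),crop(a,320,130,60,400)])
n=np.hstack([crop(b,300,125,60,200),crop(a,120,215,60,200),crop(b,215,190,80,200),crop(a,260,190,80,200)])
cv2.imwrite('pics/c1.png',np.vstack([m,n])[:,:,::-1])
E
python3 b.py
```

```text
hubtop [ 0.451 -0.312  0.045]
axtip [0.575 0.061 0.126]
coil [0.384 0.317 0.033]
offc [0.432 0.322 0.018]
plank side corners z.03 [array([ 0.655, -0.042]), array([ 0.536, -0.067]), array([0.492, 0.175]), array([0.601, 0.198])]
plank scene [array([ 0.547, -0.068]), array([0.499, 0.152]), array([0.608, 0.188]), array([ 0.652, -0.037])]
```

View pics/c1.png

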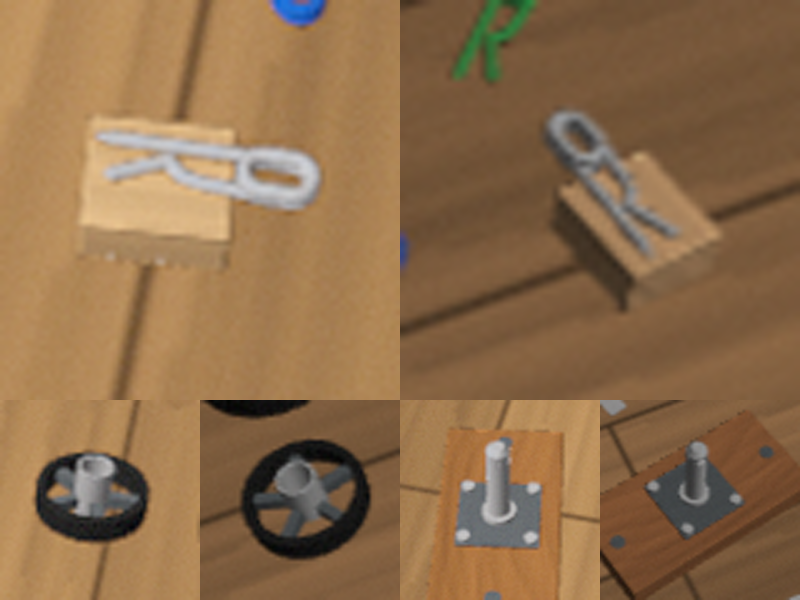

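The crops show the small black wheel with its grey hub, the grey clip with its leg on the −y side, and a bare axle. The axle tip triangulates to z≈0.126, within the allowed 0.109–0.133. The hub top comes to 0.045, against 0.046 stated.

```bash
cat >> h.py <<'E'
def plan(p,yaw=None):
    """shift in tool axes to p; yaw = wanted world angle of tool y (mod pi)"""
    s=st(); R=Ro.from_quat(s['tcp_rot']).as_matrix()
    print('SHIFT',(R.T@(np.array(p)-s['eef_pos'])).round(4))
    cur=np.arctan2(R[1,1],R[0,1]); print('yaw y',round(cur,3))
    # level correction, as rotvec in tool frame
    y=cur if yaw is None else cur+(yaw-cur+np.pi/2)%np.pi-np.pi/2
    yy=np.array([np.cos(y),np.sin(y),0]);z=np.array([0,0,-1.]);T=np.c_[np.cross(yy,z),yy,z]
    rv=Ro.from_matrix(R.T@T).as_rotvec(); print('TURN',rv.round(3)); 
    print('then SHIFT',(T.T@(np.array(p)-s['eef_pos'])).round(4))
E
cat > b2.py <<'E'
from h import *
a,b,w=np.load('pics/a.npy',allow_pickle=True)
S=lambda x,y:(260+x/5,310+y/5); A=lambda x,y:(320+(x-400)/6.667,130+y/6.667)
z=.031
for n,c,f,pts in (('side',b,S,[(98,136),(240,155),(282,178),(318,180)]),('scene',a,A,[(647,250),(590,165),(576,140),(556,117)])):
    print(n,[onz(c,*f(*p),z)[:2].round(4) for p in pts])
print('offcut top side',[onz(b,*S(*p),.028)[:2].round(3) for p in[(92,118),(237,127),(228,247),(80,230)]])
def ang(p,q): return np.arctan2(q[1]-p[1],q[0]-p[0])
e=[onz(b,*p,.03) for p in((234,202),(281,203),(278,280),(228,279))]
print('axis yaw', ang(e[1],e[0]),ang(e[2],e[3]),ang(e[1],e[2])-np.pi/2,ang(e[0],e[3])-np.pi/2)
plan([.5,.25,.28])
E
python3 b2.py
```

```text
side [array([0.4584, 0.3144]), array([0.4009, 0.3098]), array([0.3828, 0.3161]), array([0.3686, 0.3138])]
scene [array([0.4564, 0.3139]), array([0.4015, 0.3152]), array([0.3855, 0.3168]), array([0.3691, 0.3152])]
offcut top side [array([0.463, 0.305]), array([0.404, 0.296]), array([0.399, 0.349]), array([0.457, 0.355])]
axis yaw 0.20612852690360697 0.20659465113978698 0.18170035143861885 0.2215641694542927
t 0.15 p [0.1842 0.6489 0.2472] q [ 1.144  0.287  1.578  0.     1.279 -0.15 ] F [-0.1 -0.2  0.2] op 0.9997818848581788
R [[-0.962, 0.273, -0.001], [0.273, 0.962, -0.002], [0.0, -0.002, -1.0]]
SHIFT [-0.4127 -0.2975 -0.0323]
yaw y 1.294
TURN [-0.002 -0.    -0.   ]
then SHIFT [-0.4128 -0.2974 -0.0328]
```

Request:
drive_tool(
  moves=[
    [[0, 0, 0], [-0.046, -0.033, -0.004], 0.0854],
    [[0, 0, 0], [-0.046, -0.033, -0.004], 0.0854],
    [[0, 0, 0], [-0.046, -0.033, -0.004], 0.0854],
    [[0, 0, 0], [-0.046, -0.033, -0.004], 0.0854],
    [[0, 0, 0], [-0.046, -0.033, -0.004], 0.0854],
  ],
)

```text
time: 0.78
eef_pos: [0.3613, 0.4261, 0.2682]
tcp_rot: [0.138, 0.99, -0.0, -0.0]
contact_force: [-0.1, 0.1, 0.6]
opening: 0.998
finger_force: 0.0
```

Request:
drive_tool(
  moves=[
    [[0, 0, 0], [-0.046, -0.033, -0.004], 0.0854],
    [[0, 0, 0], [-0.046, -0.033, -0.004], 0.0854],
    [[0, 0, 0], [-0.046, -0.033, -0.004], 0.0854],
    [[0, 0, 0], [-0.046, -0.033, -0.004], 0.0854],
    [[0, 0, 0], [0, 0, 0], 0.07],
  ],
)

```text
time: 1.4
eef_pos: [0.5035, 0.2475, 0.2844]
tcp_rot: [0.141, 0.99, -0.0, 0.0]
contact_force: [-0.7, -0.1, 0.2]
opening: 0.83
finger_force: 0.0
```

```bash
python3 -c "
from h import *
plan([.451,-.312,.25])"
```

```text
t 1.4 p [0.5035 0.2475 0.2844] q [ 2.760e-01  9.000e-03  1.821e+00 -1.000e-03  1.311e+00 -1.012e+00] F [-0.7 -0.1  0.2] op 0.8300608180449032
R [[-0.96, 0.279, 0.0], [0.279, 0.96, -0.0], [-0.001, -0.0, -1.0]]
SHIFT [-0.1055 -0.552   0.0346]
yaw y 1.288
TURN [-0.     0.001  0.   ]
then SHIFT [-0.1055 -0.552   0.0344]
```

Request:
drive_tool(
  moves=[
    [[0, 0, 0], [-0.01, -0.055, 0.0], 0.06],
    [[0, 0, 0], [-0.01, -0.055, 0.0], 0.06],
    [[0, 0, 0], [-0.01, -0.055, 0.0], 0.06],
    [[0, 0, 0], [-0.01, -0.055, 0.0], 0.06],
    [[0, 0, 0], [-0.01, -0.055, 0.0], 0.06],
  ],
)

```text
time: 2.02
eef_pos: [0.4737, -0.0282, 0.2841]
tcp_rot: [0.137, 0.991, 0.0, 0.0]
contact_force: [0.1, 0.4, 0.2]
opening: 0.703
finger_force: 0.0
```

Request:
drive_tool(
  moves=[
    [[0, 0, 0], [-0.011, -0.055, 0.01], 0.06],
    [[0, 0, 0], [-0.011, -0.055, 0.01], 0.06],
    [[0, 0, 0], [-0.011, -0.055, 0.01], 0.06],
    [[0, 0, 0], [-0.011, -0.055, 0.005], 0.06],
    [[0, 0, 0], [-0.011, -0.055, 0], 0.06],
  ],
)

```text
time: 2.65
eef_pos: [0.4519, -0.3076, 0.2484]
tcp_rot: [0.138, 0.991, 0.001, -0.0]
contact_force: [0.5, -0.3, -0.7]
opening: 0.709
finger_force: 0.0
```

```bash
cat > c.py <<'E'
from h import *
plan([.451,-.312,.12])
w=cam('wrist','w1.png'); np.save('pics/w1.npy',w,allow_pickle=True)
print(proj(w,[.451,-.312,.046]),proj(w,[.575,.061,.126]),-np.array(w['R']).T@w['t'])
E
python3 c.py
```

```text
t 2.65 p [ 0.4519 -0.3076  0.2484] q [-7.840e-01  4.000e-03  1.892e+00  1.000e-03  1.247e+00 -2.079e+00] F [ 0.5 -0.3 -0.7] op 0.708787424590679
R [[-0.962, 0.272, -0.001], [0.272, 0.962, 0.002], [0.001, 0.001, -1.0]]
SHIFT [-0.0004 -0.0046  0.1284]
yaw y 1.295
TURN [ 0.001 -0.001  0.   ]
then SHIFT [-0.0003 -0.0045  0.1284]
[277.73379891 184.4763651 ] [599.09821766 219.75632622] [ 0.38502372 -0.28837619  0.37477772]
```

View pics/w1.png

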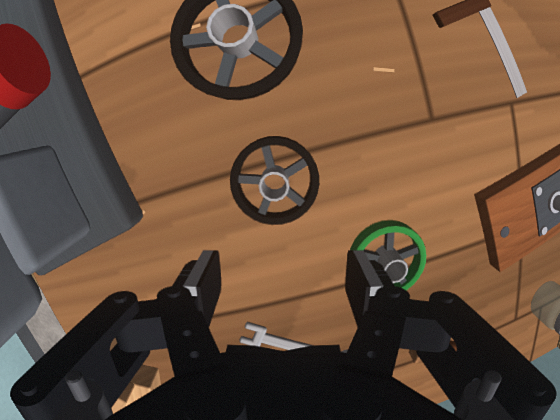

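The wrist view shows the small black wheel under the jaws with its hub ring at (274,186). The green wheel is at right (395,262), clear of the fingers.

```bash
cat > c2.py <<'E'
from h import *
w=np.load('pics/w1.npy',allow_pickle=True).item()
g=cv2.cvtColor(w['image'],cv2.COLOR_RGB2GRAY)
c=cv2.HoughCircles(g[160:215,245:305],cv2.HOUGH_GRADIENT,1,50,param1=150,param2=12,minRadius=10,maxRadius=18)
print(c); 
p=onz(w,274,186,.046);print(p)
# tyre centre via dark mask
m=(w['image'].max(2)<50).astype(np.uint8); n,l,s,ce=cv2.connectedComponentsWithStats(m)
for i in range(1,n):
    if s[i,4]>500: print(s[i],ce[i],onz(w,*(s[i,:2]+s[i,2:4]/2),.024))
if c is not None: p=onz(w,245+c[0,0,0],160+c[0,0,1],.046);print(p)
plan([p[0],p[1],.05])
E
python3 c2.py
```

```text
[[[28.5 26.5 15.1]]]
[ 0.45149586 -0.31615929  0.046     ]
[ 45   0  90 202 852] [82.85328638 88.58450704] [ 0.2919134  -0.50167966  0.024     ]
[ 170    0  133  100 3655] [232.17948016  52.41121751] [ 0.30080685 -0.31543922  0.024     ]
[ 230  136   89   88 2167] [273.90816797 182.32718043] [ 0.44960589 -0.31561504  0.024     ]
[   10   250   546   170 49522] [284.56901983 362.16861193] [ 0.65399808 -0.3635611   0.024     ]
[ 0.45186342 -0.31680431  0.046     ]
t 2.7 p [ 0.4512 -0.3138  0.2488] q [-0.791  0.009  1.887 -0.004  1.243 -2.081] F [-1.5 -3.9  0.3] op 0.7069956470834476
R [[-0.961, 0.276, -0.001], [0.276, 0.961, -0.004], [-0.001, -0.004, -1.0]]
SHIFT [-0.0013 -0.0018  0.1988]
yaw y 1.291
TURN [-0.004  0.001  0.   ]
then SHIFT [-0.0014 -0.0027  0.1988]
```

Request:
drive_tool(
  moves=[
    [[0, 0, 0], [-0.001, -0.002, 0.05], 0.06],
    [[0, 0, 0], [0, 0, 0.05], 0.06],
    [[0, 0, 0], [0, 0, 0.05], 0.06],
    [[0, 0, 0], [0, 0, 0.035], 0.06],
    [[0, 0, 0], [0, 0, 0.017], 0.06],
  ],
)

```text
time: 3.32
eef_pos: [0.4519, -0.3073, 0.0448]
tcp_rot: [0.137, 0.991, 0.001, -0.002]
contact_force: [-0.3, -0.6, 1.5]
opening: 0.698
finger_force: 0.0
```

Request:
drive_tool(
  grip_force=50,
  moves=[
    [[0, 0, 0], [0, 0, 0.0], 0.02],
    [[0, 0, 0], [0, 0, 0], 0.02],
    [[0, 0, 0], [0, 0, 0], 0.02],
    [[0, 0, 0], [0, 0, 0], 0.02],
    [[0, 0, 0], [0, 0, 0], 0.02],
  ],
)

```text
time: 3.95
eef_pos: [0.4534, -0.3099, 0.0487]
tcp_rot: [0.138, 0.99, -0.0, 0.001]
contact_force: [0.4, 1.8, 4.8]
opening: 0.344
finger_force: 51.7
```

Request:
drive_tool(
  moves=[
    [[0, 0, 0], [0, 0, -0.03], 0.02],
    [[0, 0, 0], [0, 0, -0.04], 0.02],
    [[0, 0, 0], [0, 0, -0.05], 0.02],
    [[0, 0, 0], [0, 0, -0.04], 0.02],
    [[0, 0, 0], [0, 0, 0], 0.02],
  ],
)

```text
time: 4.58
eef_pos: [0.4539, -0.3109, 0.2106]
tcp_rot: [0.138, 0.99, -0.002, 0.003]
contact_force: [0.1, 0.2, -4.2]
opening: 0.341
finger_force: 50.9
```

```bash
cat > d.py <<'E'
from h import *
s=st()
w=cam('wrist'); np.save('pics/w2.npy',w,allow_pickle=True)
b=cam('side')
t=tri(ray(*[b,*(254,208)][:1],254,208),ray(np.load('pics/a.npy',allow_pickle=True)[0],427*.7,298*.7));print(t)
cv2.imwrite('pics/w2.png',np.hstack([w['image'][:,:,::-1][::1],b['image'][:,:,::-1]])[:, :, :])
im=np.hstack([cv2.resize(w['image'],(400,300)),cv2.resize(b['image'],(400,300))]);cv2.imwrite('pics/w2.png',im[:,:,::-1])
plan([.52,-.12,.24])
E
python3 d.py
```

```text
t 4.575 p [ 0.4539 -0.3109  0.2106] q [-0.785  0.043  1.924 -0.     1.167 -2.079] F [ 0.1  0.2 -4.2] op 0.34079798669521777
R [[-0.962, 0.273, 0.005], [0.273, 0.962, -0.006], [-0.007, -0.004, -1.0]]
[0.57533864 0.0608592  0.12616732]
t 4.675 p [ 0.4517 -0.3087  0.2052] q [-0.785  0.047  1.93  -0.     1.167 -2.079] F [-0.5  0.1 -4.5] op 0.34419878859966635
R [[-0.962, 0.273, -0.002], [0.273, 0.962, 0.002], [0.003, 0.001, -1.0]]
SHIFT [-0.014   0.2003 -0.0346]
yaw y 1.294
TURN [ 0.001 -0.003  0.   ]
then SHIFT [-0.0141  0.2002 -0.0348]
```

View pics/w2.png

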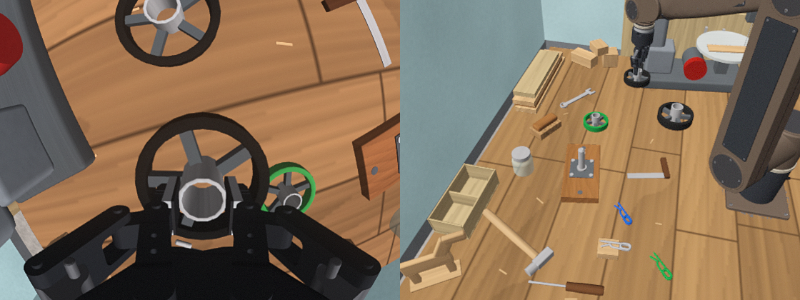

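The wrist view shows the wheel in the jaws, hub at (202,200). The side view confirms it is lifted and that everything else is undisturbed.

Request:
drive_tool(
  moves=[
    [[0, 0, 0], [-0.003, 0.05, -0.01], 0.02],
    [[0, 0, 0], [-0.003, 0.05, -0.005], 0.02],
    [[0, 0, 0], [-0.004, 0.05, 0], 0.02],
    [[0, 0, 0], [-0.004, 0.05, 0], 0.02],
    [[0, 0, 0], [0, 0, 0], 0.02],
  ],
)

```text
time: 5.3
eef_pos: [0.5196, -0.1173, 0.2182]
tcp_rot: [0.136, 0.991, 0.001, -0.003]
contact_force: [0.6, 0.1, -4.7]
opening: 0.341
finger_force: 51.3
```

```bash
cat > e.py <<'E'
from h import *
s=st()
w=cam('wrist'); np.save('pics/w3.npy',w,allow_pickle=True)
b,a=cam('side'),cam('scene'); np.save('pics/w3b.npy',[a,b],allow_pickle=True)
u,v=proj(w,[.575,.061,.126]);print(u,v)
P=lambda c,X,s,z:cv2.resize(c['image'][max(0,int(X[1])-s):max(0,int(X[1])-s)+2*s,min(560-2*s,max(0,int(X[0])-s)):][:,:2*s],(z,z),interpolation=cv2.INTER_CUBIC)
for c,s_ in((w,60),(b,30),(a,30)):
    X=proj(c,[.575,.061,.10]); print(c['n'],min(560-2*s_,int(X[0])-s_),int(X[1])-s_,s_)
im=np.hstack([P(w,proj(w,[.575,.061,.1]),60,420),np.vstack([P(b,proj(b,[.575,.061,.1]),30,300),P(a,proj(a,[.575,.061,.1]),30,300)])[:420]]) if 0 else np.hstack([P(w,proj(w,[.575,.061,.1]),60,266),P(b,proj(b,[.575,.061,.1]),30,266),P(a,proj(a,[.575,.061,.1]),30,266)])
cv2.imwrite('pics/w3.png',im[:,:,::-1])
E
python3 e.py
```

```text
t 5.3 p [ 0.5196 -0.1173  0.2182] q [-4.130e-01  3.000e-03  1.951e+00  1.000e-03  1.195e+00 -1.712e+00] F [ 0.6  0.1 -4.7] op 0.3407768781191416
R [[-0.963, 0.269, -0.006], [0.269, 0.963, 0.003], [0.007, 0.002, -1.0]]
502.856586859137 221.83918544589758
wrist 426 153 60
side 223 186 30
scene 268 183 30
```

View pics/w3.png

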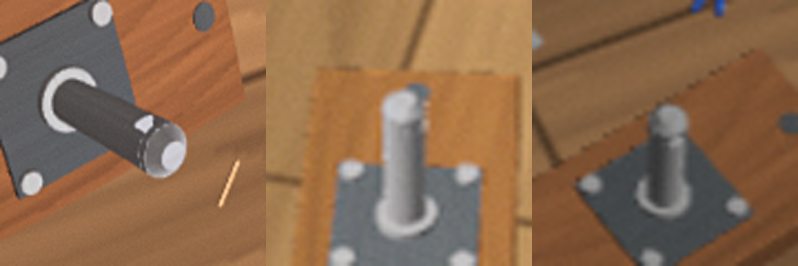

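The crops show the axle tip's flat at (171,157) in the wrist crop, with the hole's mouth just below it at (145,124). The tip is at (402,102) in the side crop and (670,120) in the scene crop.

```bash
cat > f.py <<'E'
from h import *
w=np.load('pics/w3.npy',allow_pickle=True).item();a,b=np.load('pics/w3b.npy',allow_pickle=True)
tw=ray(w,426+171/2.217,153+157/2.217);ts=ray(b,223+136/4.433,186+102/4.433);ta=ray(a,268+138/4.433,183+120/4.433)
print('tip',tri(tw,ts),tri(tw,ta),tri(ts,ta))
print('base', onz(b,223+139/4.433,186+216/4.433,.040),onz(a,268+132/4.433,183+194/4.433,.04),onz(w,426+72/2.217,153+99/2.217,.04))
ax=np.array([.575,.061])
plan([.575,.061,.225])
E
python3 f.py
```

```text
tip [0.57612253 0.06179022 0.12506648] [0.57830964 0.06170531 0.12363329] [0.57668121 0.06056869 0.12201132]
base [0.57394608 0.06431703 0.04      ] [0.57721997 0.06033426 0.04      ] [0.57633402 0.06348274 0.04      ]
t 5.45 p [ 0.5195 -0.1209  0.2197] q [-4.190e-01  2.000e-03  1.949e+00 -1.000e-03  1.196e+00 -1.712e+00] F [-0.4 -0.1 -4.4] op 0.34116260833479745
R [[-0.962, 0.273, -0.004], [0.273, 0.962, 0.001], [0.005, -0.0, -1.0]]
SHIFT [-0.0036  0.1901 -0.0053]
yaw y 1.294
TURN [-0.    -0.005 -0.   ]
then SHIFT [-0.0036  0.1901 -0.0053]
```

```bash
cat > g.py <<'E'
from h import *
for f in ('w2','w3'):
    w=np.load(f'pics/{f}.npy',allow_pickle=True).item()
    g=cv2.cvtColor(w['image'],cv2.COLOR_RGB2GRAY)
    c=cv2.HoughCircles(g[240:320,240:330],cv2.HOUGH_GRADIENT,1,90,param1=150,param2=15,minRadius=22,maxRadius=36)
    print(c)
    if c is None: continue
    R=np.array(w['R']); C=-R.T@w['t']
    p={'w2':[.4525,-.3095,.207],'w3':[.5195,-.119,.219]}[f]; T=np.c_[[-.962,.273,0],[.273,.962,0],[0,0,-1]]
    print('camera in tool',T.T@(C-p)); q=onz(w,240+c[0,0,0],240+c[0,0,1],p[2]-.001); print('hub in tool',T.T@(q-p))
plan([.5765,.0615,.23])
E
python3 g.py
```

```text
[[[43.5 36.5 28.8]]]
camera in tool [ 6.88456355e-02  2.77935127e-05 -1.29464449e-01]
hub in tool [-0.00248174 -0.00015193  0.001     ]
[[[46.5 39.5 29.9]]]
camera in tool [ 0.06926704  0.00165435 -0.12602908]
hub in tool [0.00055757 0.0038453  0.001     ]
t 5.45 p [ 0.5195 -0.1209  0.2197] q [-4.190e-01  2.000e-03  1.949e+00 -1.000e-03  1.196e+00 -1.712e+00] F [-0.4 -0.1 -4.4] op 0.34116260833479745
R [[-0.962, 0.273, -0.004], [0.273, 0.962, 0.001], [0.005, -0.0, -1.0]]
SHIFT [-0.0049  0.191  -0.0103]
yaw y 1.294
TURN [-0.    -0.005 -0.   ]
then SHIFT [-0.0049  0.191  -0.0103]
```

Request:
drive_tool(
  moves=[
    [[0, 0, 0], [-0.001, 0.05, -0.01], 0.02],
    [[0, 0, 0], [-0.001, 0.05, 0], 0.02],
    [[0, 0, 0], [-0.001, 0.05, 0], 0.02],
    [[0, 0, 0], [-0.001, 0.041, 0], 0.02],
    [[0, 0, 0], [0, 0, 0], 0.02],
  ],
)

```text
time: 6.08
eef_pos: [0.5768, 0.0625, 0.231]
tcp_rot: [0.137, 0.991, 0.0, -0.001]
contact_force: [-0.4, 0.1, -4.6]
opening: 0.341
finger_force: 51.8
```

```bash
python3 -c "
from h import *
plan([.5765,.0615,.18])"
```

```text
t 6.075 p [0.5768 0.0625 0.231 ] q [-0.067  0.095  1.83   0.     1.218 -1.363] F [-0.4  0.1 -4.6] op 0.340645645560558
R [[-0.962, 0.272, -0.002], [0.272, 0.962, 0.0], [0.002, -0.0, -1.0]]
SHIFT [-0.0001 -0.0011  0.051 ]
yaw y 1.296
TURN [-0.    -0.002 -0.   ]
then SHIFT [ 0.     -0.0011  0.051 ]
```

Request:
drive_tool(
  moves=[
    [[0, 0, 0], [0, 0, 0.03], 0.02],
    [[0, 0, 0], [0, 0, 0.025], 0.02],
    [[0, 0, 0], [0, 0, 0.007], 0.02],
    [[0, 0, 0], [0, 0, 0.007], 0.02],
    [[0, 0, 0], [0, 0, 0], 0.02],
  ],
)

```text
time: 6.7
eef_pos: [0.5766, 0.0611, 0.1633]
tcp_rot: [0.138, 0.99, -0.0, -0.0]
contact_force: [-1.5, 1.0, -4.0]
opening: 0.345
finger_force: 51.7
```

Request:
drive_tool(
  moves=[
    [[0, 0, 0], [0, 0, 0.006], 0.02],
    [[0, 0, 0], [0, 0, 0.006], 0.02],
    [[0, 0, 0], [0, 0, 0.004], 0.02],
    [[0, 0, 0], [0, 0, 0], 0.02],
  ],
)

```text
time: 7.2
eef_pos: [0.5766, 0.0618, 0.1466]
tcp_rot: [0.138, 0.99, -0.0, -0.0]
contact_force: [-2.3, 0.5, -5.4]
opening: 0.343
finger_force: 51.7
```

Request:
drive_tool(
  moves=[
    [[0, 0, 0], [0.0005, 0, 0.012], 0.02],
    [[0, 0, 0], [0.0005, 0, 0.012], 0.02],
    [[0, 0, 0], [0, 0, 0.012], 0.02],
    [[0, 0, 0], [0, 0, 0.01], 0.02],
    [[0, 0, 0], [0, 0, 0], 0.02],
  ],
)

```text
time: 7.82
eef_pos: [0.5753, 0.062, 0.0999]
tcp_rot: [0.138, 0.99, -0.0, -0.001]
contact_force: [-0.3, -0.6, -3.8]
opening: 0.347
finger_force: 51.7
```

Request:
drive_tool(
  moves=[
    [[0, 0, 0], [0, 0, 0.006], 0.02],
    [[0, 0, 0], [0, 0, 0.003], 0.02],
    [[0, 0, 0], [0, 0, 0], 0.02],
  ],
)

```text
time: 8.2
eef_pos: [0.5759, 0.062, 0.0922]
tcp_rot: [0.138, 0.99, 0.0, 0.0]
contact_force: [-0.3, -0.4, -3.7]
opening: 0.34
finger_force: 51.8
```

Request:
drive_tool(
  moves=[
    [[0, 0, 0], [0, 0, 0.002], 0.02],
    [[0, 0, 0], [0, 0, 0.002], 0.02],
    [[0, 0, 0], [0, 0, 0], 0.02],
  ],
)

```text
time: 8.57
eef_pos: [0.5762, 0.062, 0.0888]
tcp_rot: [0.138, 0.99, 0.0, 0.0]
contact_force: [-0.3, -0.6, -2.2]
opening: 0.341
finger_force: 52.0
```

Request:
drive_tool(
  moves=[
    [[0, 0, 0], [0, 0, 0.001], 0.02],
    [[0, 0, 0], [0, 0, 0], 0.06],
    [[0, 0, 0], [0, 0, 0], 0.06],
    [[0, 0, 0], [0, 0, 0], 0.06],
    [[0, 0, 0], [0, 0, -0.03], 0.06],
  ],
)

```text
time: 9.2
eef_pos: [0.5737, 0.0621, 0.1148]
tcp_rot: [0.138, 0.99, -0.0, -0.003]
contact_force: [0.2, -0.4, 0.3]
opening: 0.706
finger_force: 0.0
```

Request:
drive_tool(
  moves=[
    [[0, 0, 0], [0, 0, -0.04], 0.06],
    [[0, 0, 0], [0, 0, -0.06], 0.06],
    [[0, 0, 0], [0, 0, -0.04], 0.06],
    [[0, 0, 0], [0, 0, 0], 0.05],
    [[0, 0, 0], [0, 0, 0], 0.05],
  ],
)

```text
time: 9.82
eef_pos: [0.5753, 0.062, 0.2563]
tcp_rot: [0.138, 0.99, -0.0, -0.001]
contact_force: [-0.1, 0.3, -0.5]
opening: 0.585
finger_force: 0.0
```

```bash
cat > k.py <<'E'
from h import *
plan([.385,.317,.2],np.pi/2)
a,b=cam('scene'),cam('side'); np.save('pics/k.npy',[a,b],allow_pickle=True)
im=np.hstack([cv2.resize(c['image'][150:270,220:340] if c is a else c['image'][150:270,195:315],(400,400),interpolation=cv2.INTER_CUBIC) for c in(a,b)])
cv2.imwrite('pics/k.png',im[:,:,::-1])
E
python3 k.py
```

```text
t 9.825 p [0.5753 0.062  0.2563] q [-0.068  0.07   1.81  -0.     1.263 -1.362] F [-0.1  0.3 -0.5] op 0.5852721894772442
R [[-0.962, 0.273, -0.001], [0.273, 0.962, 0.0], [0.001, -0.0, -1.0]]
SHIFT [0.2527 0.1933 0.0566]
yaw y 1.294
TURN [-0.    -0.001 -0.277]
then SHIFT [0.1903 0.255  0.0563]
```

View pics/k.png

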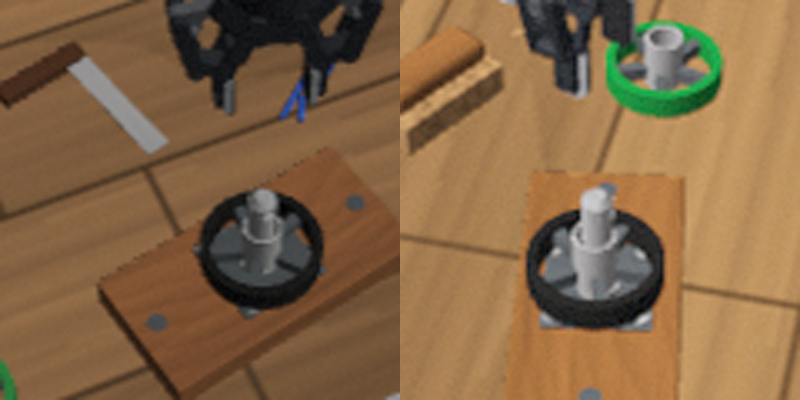

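The wheel stands seated with its hub up, around the axle in both views, and the jaws are clear above. Next is the clip.

Request:
drive_tool(
  moves=[
    [[0, 0, 0], [0.05, 0.038, 0], 0.05],
    [[0, 0, 0], [0.05, 0.038, 0.01], 0.05],
    [[0, 0, 0], [0.05, 0.038, 0.015], 0.05],
    [[0, 0, 0], [0.05, 0.038, 0.015], 0.05],
    [[0, 0, 0], [0.05, 0.038, 0.015], 0.05],
  ],
)

```text
time: 10.55
eef_pos: [0.3895, 0.308, 0.2017]
tcp_rot: [0.138, 0.99, -0.001, -0.001]
contact_force: [-0.1, 0.2, 0.4]
opening: 0.588
finger_force: 0.0
```

Request:
drive_tool(
  moves=[
    [[0, 0, -0.14], [0, 0, 0], 0.05],
    [[0, 0, -0.14], [0, 0, 0], 0.05],
    [[0, 0, 0], [0, 0, 0], 0.05],
  ],
)

```text
time: 10.92
eef_pos: [0.3908, 0.3069, 0.2022]
tcp_rot: [-0.001, 1.0, -0.001, -0.001]
contact_force: [0.7, -0.7, -0.1]
opening: 0.586
finger_force: 0.0
```

```bash
cat > l.py <<'E'
from h import *
plan([.385,.317,.1],np.pi/2)
w=cam('wrist'); np.save('pics/l.npy',w,allow_pickle=True)
X=proj(w,[.42,.317,.03]).astype(int)-[80,60]; print(X)
cv2.imwrite('pics/l.png',cv2.resize(w['image'][X[1]:X[1]+120,X[0]:X[0]+160],(800,600),interpolation=cv2.INTER_CUBIC)[:,:,::-1])
E
python3 l.py
```

```text
t 10.925 p [0.3908 0.3069 0.2022] q [ 0.461 -0.066  2.048 -0.     1.163 -1.112] F [ 0.7 -0.7 -0.1] op 0.5863998253873637
R [[-1.0, -0.002, -0.003], [-0.002, 1.0, -0.001], [0.003, -0.001, -1.0]]
SHIFT [0.0054 0.0102 0.1022]
yaw y 1.573
TURN [-0.001 -0.003  0.002]
then SHIFT [0.0058 0.0101 0.1022]
[212 160]
```

View pics/l.png

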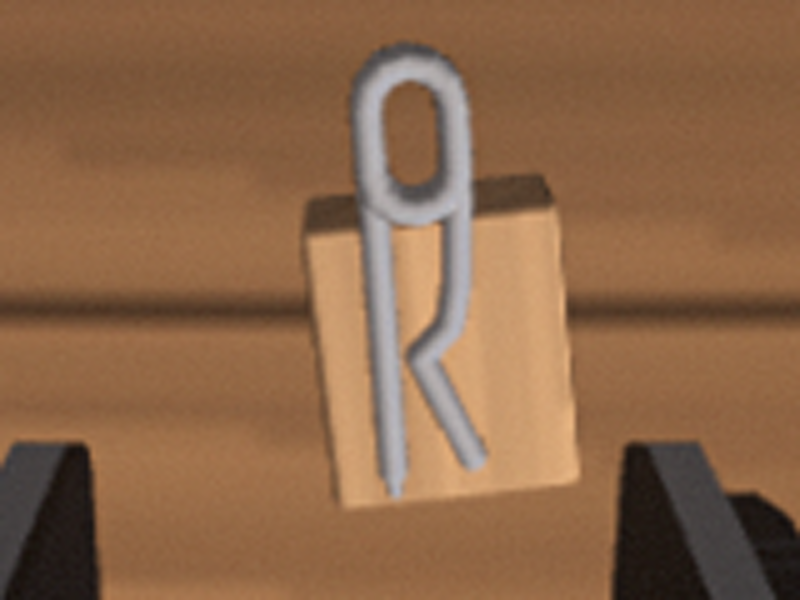

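The crop shows the grey clip with its coil centre at (413,134), its leg from (375,225) to (396,495), and the offcut edge at the coil's front.

```bash
cat > m.py <<'E'
from h import *
w=np.load('pics/l.npy',allow_pickle=True).item()
f=lambda x,y,z=.031: onz(w,212+x/5,160+y/5,z)
c=f(413,134,.034);b=f(375,225);t=f(396,495);e=f(330,232,.028);e2=f(540,207,.028);back=f(410,43)
print('coil c',c,'legbase',b,'tip',t,'back',back,'edge',e,e2)
yaw=np.arctan2(*(t-b)[1::-1]);d=np.array([np.cos(yaw),np.sin(yaw)]);print('yaw',yaw,'len tip-coil',(t-c)[:2]@d,'back-tip',(t-back)[:2]@d)
plan([c[0]-.001*d[0],c[1],.06],np.pi/2+yaw)
E
python3 m.py
```

```text
coil c [0.3858268  0.31818102 0.034     ] legbase [0.40420695 0.3112755  0.031     ] tip [0.4605866  0.31590095 0.031     ] back [0.36921136 0.31754988 0.031     ] edge [0.40646513 0.30267229 0.028     ] [0.40133974 0.34302248 0.028     ]
yaw 0.0818577550301519 len tip-coil 0.074323034169586 back-tip 0.09093444678072632
t 10.975 p [0.3911 0.3069 0.2025] q [ 0.461 -0.066  2.048  0.     1.163 -1.111] F [-0.3  0.4  0.1] op 0.5857045622232478
R [[-1.0, -0.001, -0.002], [-0.001, 1.0, -0.001], [0.002, -0.001, -1.0]]
SHIFT [0.0059 0.0115 0.1425]
yaw y 1.572
TURN [-0.001 -0.002 -0.081]
then SHIFT [0.0053 0.0118 0.1425]
```

Request:
drive_tool(
  moves=[
    [[0, 0, -0.081], [0, 0, 0], 0.05],
    [[0, 0, 0], [0.005, 0.012, 0.05], 0.05],
    [[0, 0, 0], [0, 0, 0.05], 0.05],
    [[0, 0, 0], [0, 0, 0.03], 0.05],
    [[0, 0, 0], [0, 0, 0], 0.05],
  ],
)

```text
time: 11.6
eef_pos: [0.3836, 0.3172, 0.0708]
tcp_rot: [-0.041, 0.999, -0.002, -0.003]
contact_force: [-1.2, -0.3, -0.6]
opening: 0.588
finger_force: 0.0
```

```bash
python3 -c "
from h import *
plan([.3848,.3181,.034],np.pi/2+.082)"
```

```text
t 11.6 p [0.3836 0.3172 0.0708] q [ 0.487  0.13   2.122  0.     0.897 -1.166] F [-1.2 -0.3 -0.6] op 0.5877976721490036
R [[-0.997, -0.082, -0.007], [-0.082, 0.997, -0.004], [0.007, -0.003, -1.0]]
SHIFT [-0.0016  0.0009  0.0368]
yaw y 1.653
TURN [-0.003 -0.007 -0.   ]
then SHIFT [-0.0013  0.0008  0.0368]
```

Request:
drive_tool(
  grip_force=50,
  moves=[
    [[0, 0, 0], [0, 0.001, 0.025], 0.05],
    [[0, 0, 0], [0, 0, 0.012], 0.05],
    [[0, 0, 0], [0, 0, 0], 0.035],
    [[0, 0, 0], [0, 0, 0], 0.025],
    [[0, 0, 0], [0, 0, 0], 0.025],
  ],
)

```text
time: 12.22
eef_pos: [0.3862, 0.3199, 0.0379]
tcp_rot: [-0.042, 0.999, 0.0, 0.001]
contact_force: [-0.2, -0.1, 0.4]
opening: 0.291
finger_force: 0.2
```

Request:
drive_tool(
  grip_force=50,
  moves=[
    [[0, 0, 0], [0, 0, 0], 0.015],
    [[0, 0, 0], [0, 0, 0], 0.01],
    [[0, 0, 0], [0, 0, 0], 0.01],
    [[0, 0, 0], [0, 0, 0], 0.01],
  ],
)

```text
time: 12.72
eef_pos: [0.3862, 0.32, 0.0378]
tcp_rot: [-0.042, 0.999, 0.0, 0.001]
contact_force: [-1.8, -1.4, 5.7]
opening: 0.243
finger_force: 50.2
```

Request:
drive_tool(
  moves=[
    [[0, 0, 0], [0, 0, -0.02], 0.01],
    [[0, 0, 0], [0, 0, -0.04], 0.01],
    [[0, 0, 0], [0, 0, -0.04], 0.01],
    [[0, 0, 0], [0, 0, -0.03], 0.01],
    [[0, 0, 0], [0, 0, 0], 0.01],
  ],
)

```text
time: 13.35
eef_pos: [0.3871, 0.3206, 0.1694]
tcp_rot: [-0.042, 0.999, 0.001, 0.003]
contact_force: [1.3, -0.0, -0.7]
opening: 0.243
finger_force: 49.5
```

```bash
cat > n.py <<'E'
from h import *
yaw=.204
plan([.5765-.09*np.cos(yaw)-.008*np.sin(yaw),.062-.09*np.sin(yaw)+.008*np.cos(yaw),.17],np.pi/2+yaw)
w=cam('wrist'); np.save('pics/n.npy',w,allow_pickle=True)
cv2.imwrite('pics/n.png',cv2.resize(w['image'][190:400,140:420],(800,600),interpolation=cv2.INTER_CUBIC)[:,:,::-1])
E
python3 n.py
```

```text
t 13.35 p [0.3871 0.3206 0.1694] q [ 0.489 -0.018  2.067  0.     1.087 -1.166] F [ 1.3 -0.  -0.7] op 0.2432327824970209
R [[-0.996, -0.084, 0.005], [-0.084, 0.996, 0.003], [-0.006, 0.003, -1.0]]
SHIFT [-0.0766 -0.2764 -0.0009]
yaw y 1.655
TURN [ 0.002  0.006 -0.12 ]
then SHIFT [-0.0431 -0.2836 -0.0006]
```

View pics/n.png

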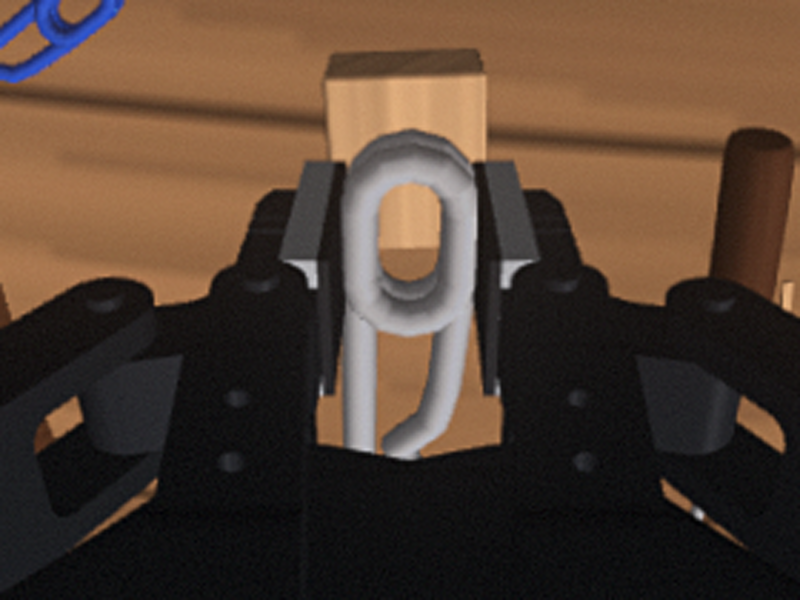

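```bash
cat > o.py <<'E'
from h import *
w=np.load('pics/w3.npy',allow_pickle=True).item()
n=np.array([np.cos(.204),np.sin(.204),0]);A=np.array([.5763,.0618,0])
P=A-.011*n
for u,v in((145,124),(171,157)):
    o,d=ray(w,426+u/2.217,153+v/2.217); Q=P if u==145 else None
    if u==145:
        print('mouth',o+d*((P-o)@n)/(d@n))
    # z where ray passes closest to the axle line
    k=(A-o)[:2]@d[:2]/(d[:2]@d[:2]); print('near axle',o+d*k)
c=np.load('pics/n.npy',allow_pickle=True).item()
R=Ro.from_quat(ctrl.get_state()['tcp_rot']).as_matrix();p=np.array([.3866,.3203,.1685])
for nm,u,v,h in(('front',410,335,-.0023),('left',342,230,-.004),('right',477,230,-.004),('leg',358,400,-.0068)):
    q=onz(c,140+u/2.857,190+v/2.857,p[2]+h);print(nm,(R.T@(q-p)).round(4))
E
python3 o.py
```

```text
mouth [0.56594698 0.05754672 0.11349067]
near axle [0.57151164 0.06525621 0.10205138]
near axle [0.5769501  0.06129701 0.12593663]
front [-0.0175  0.0011  0.0023]
left [ 0.0014 -0.0097  0.004 ]
right [0.0014 0.0117 0.004 ]
leg [-0.0349 -0.0081  0.0069]
```

The clip is held straight, coil between the pads and leg forward at tool y ≈ −8 mm. Estimated hole height is z ≈ 0.1115, which matches the tip at 0.1255 less 14 mm.

Request:
drive_tool(
  moves=[
    [[0, 0, -0.06], [0, 0, 0], 0.01],
    [[0, 0, -0.06], [0, 0, 0], 0.01],
    [[0, 0, 0], [-0.008, -0.05, 0], 0.01],
    [[0, 0, 0], [-0.008, -0.05, 0], 0.01],
    [[0, 0, 0], [-0.008, -0.05, 0], 0.01],
  ],
)

```text
time: 14.02
eef_pos: [0.4385, 0.1762, 0.1643]
tcp_rot: [-0.102, 0.995, -0.0, -0.002]
contact_force: [0.6, 0.2, -0.9]
opening: 0.244
finger_force: 49.4
```

Request:
drive_tool(
  moves=[
    [[0, 0, 0], [-0.007, -0.05, 0], 0.01],
    [[0, 0, 0], [-0.004, -0.05, 0], 0.01],
    [[0, 0, 0], [0, -0.03, 0], 0.01],
    [[0, 0, 0], [0, 0, 0], 0.01],
    [[0, 0, 0], [0, 0, 0], 0.01],
  ],
)

```text
time: 14.65
eef_pos: [0.4756, 0.0531, 0.1652]
tcp_rot: [-0.102, 0.995, 0.001, -0.002]
contact_force: [-0.1, 0.9, -1.0]
opening: 0.242
finger_force: 49.5
```

```bash
cat > p.py <<'E'
from h import *
yaw=.204;n=np.array([np.cos(yaw),np.sin(yaw)]);m=np.array([-n[1],n[0]])
A=np.array([.5763,.0618]);t=A-.1*n+.0077*m
plan([*t,.1183],np.pi/2+yaw)
E
python3 p.py
```

```text
t 14.65 p [0.4756 0.0531 0.1652] q [-1.010e-01 -6.400e-02  2.120e+00  1.000e-03  1.090e+00 -1.876e+00] F [-0.1  0.9 -1. ] op 0.24211169538516192
R [[-0.979, -0.203, -0.003], [-0.203, 0.979, 0.001], [0.003, 0.001, -1.0]]
SHIFT [-0.0005 -0.0043  0.0469]
yaw y 1.775
TURN [ 0.001 -0.003 -0.   ]
then SHIFT [-0.0004 -0.0042  0.0469]
```

Request:
drive_tool(
  moves=[
    [[0, 0, 0], [0, -0.004, 0.02], 0.01],
    [[0, 0, 0], [0, 0, 0.02], 0.01],
    [[0, 0, 0], [0, 0, 0.007], 0.01],
    [[0, 0, 0], [0, 0, 0], 0.01],
    [[0, 0, 0], [0, 0, 0], 0.01],
  ],
)

```text
time: 15.28
eef_pos: [0.478, 0.049, 0.1207]
tcp_rot: [-0.102, 0.995, -0.0, 0.001]
contact_force: [-0.8, 0.0, -1.3]
opening: 0.24
finger_force: 49.5
```

```bash
cat > q.py <<'E'
from h import *
exec(open('p.py').read().split('\n',1)[1])
w,a,b=cam('wrist'),cam('scene'),cam('side'); np.save('pics/q.npy',[w,a,b],allow_pickle=True)
def P(c,s,z):
    X=proj(c,[.56,.06,.11]); x=min(560-2*s,max(0,int(X[0])-s));y=max(0,int(X[1])-s);print(c['n'],x,y)
    return cv2.resize(c['image'][y:y+2*s,x:x+2*s],(z,z),interpolation=cv2.INTER_CUBIC)
cv2.imwrite('pics/q.png',np.hstack([P(a,32,400),P(b,32,400)])[:,:,::-1])
E
python3 q.py
```

```text
t 15.275 p [0.478  0.049  0.1207] q [-0.109  0.003  2.146  0.     0.991 -1.885] F [-0.8  0.  -1.3] op 0.24034128247055944
R [[-0.979, -0.203, 0.001], [-0.203, 0.979, -0.0], [-0.001, -0.0, -1.0]]
SHIFT [0.0012 0.0003 0.0024]
yaw y 1.776
TURN [-0.     0.001  0.001]
then SHIFT [0.0011 0.0003 0.0024]
scene 263 175
side 228 182
```

View pics/q.png

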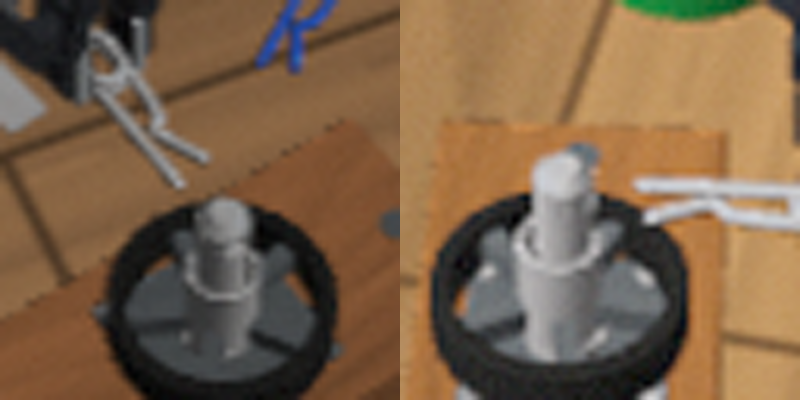

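The crops show the leg pointing at the axle with a gap remaining, tip at (181,184) in scene and (636,185) in side. I'll triangulate this against the axle tip using the same cameras.

```bash
cat > r.py <<'E'
from h import *
w,a,b=np.load('pics/q.npy',allow_pickle=True)
A=lambda x,y:ray(a,263+x/6.25,175+y/6.25); B=lambda x,y:ray(b,228+(x-400)/6.25,182+y/6.25)
t=tri(A(181,184),B(637,185)); x=tri(A(226,207),B(562,168)); 
x0=np.array([.5767,.0606,.1220])
n=np.array([np.cos(.204),np.sin(.204),0]);m=np.array([-n[1],n[0],0])
print(t,x); 
for q in(x,x0): d=t-q; print('along',d@n,'lat',d@m,'dz',d[2])
E
python3 r.py
```

```text
[0.54909091 0.05390235 0.11390031] [0.57453327 0.06254167 0.12556423]
along -0.026665020118009877 lat -0.0033058593567275715 dz -0.011663921329815932
along -0.02839345779780558 lat -0.0009654969236609205 dz -0.008099689465293783
```

Request:
drive_tool(
  moves=[
    [[0, 0, 0], [0, 0, 0.003], 0.01],
    [[0, 0, 0], [-0.008, 0.001, 0], 0.01],
    [[0, 0, 0], [0, 0, 0], 0.01],
    [[0, 0, 0], [0, 0, 0], 0.01],
  ],
)

```text
time: 15.92
eef_pos: [0.4852, 0.0513, 0.1169]
tcp_rot: [-0.102, 0.995, 0.0, -0.0]
contact_force: [-0.3, 0.2, -0.8]
opening: 0.242
finger_force: 49.5
```

Request:
drive_tool(
  moves=[
    [[0, 0, 0], [-0.002, 0, 0], 0.01],
    [[0, 0, 0], [-0.002, 0, 0], 0.01],
    [[0, 0, 0], [-0.001, 0, 0], 0.01],
    [[0, 0, 0], [-0.001, 0, 0], 0.01],
  ],
)

```text
time: 16.42
eef_pos: [0.4911, 0.0525, 0.117]
tcp_rot: [-0.102, 0.995, -0.0, 0.0]
contact_force: [0.2, 0.0, -0.5]
opening: 0.238
finger_force: 49.5
```

Request:
drive_tool(
  moves=[
    [[0, 0, 0], [-0.001, 0, 0], 0.01],
    [[0, 0, 0], [-0.001, 0, 0], 0.01],
    [[0, 0, 0], [0, 0, 0], 0.01],
  ],
)

```text
time: 16.8
eef_pos: [0.493, 0.0529, 0.117]
tcp_rot: [-0.102, 0.995, 0.0, 0.0]
contact_force: [-0.4, -0.1, -0.6]
opening: 0.246
finger_force: 49.5
```

Request:
drive_tool(
  moves=[
    [[0, 0, 0], [-0.001, 0, 0], 0.01],
    [[0, 0, 0], [-0.001, 0, 0], 0.01],
    [[0, 0, 0], [0, 0, 0], 0.01],
  ],
)

```text
time: 17.18
eef_pos: [0.495, 0.0533, 0.117]
tcp_rot: [-0.102, 0.995, -0.0, 0.0]
contact_force: [-0.8, 0.8, -0.7]
opening: 0.241
finger_force: 49.5
```

Request:
drive_tool(
  moves=[
    [[0, 0, 0], [-0.001, 0, 0], 0.01],
    [[0, 0, 0], [-0.001, 0, 0], 0.01],
    [[0, 0, 0], [0, 0, 0], 0.01],
  ],
)

```text
time: 17.55
eef_pos: [0.4971, 0.0537, 0.117]
tcp_rot: [-0.102, 0.995, -0.0, 0.0]
contact_force: [0.3, -0.3, -0.8]
opening: 0.24
finger_force: 49.5
```

Request:
drive_tool(
  moves=[
    [[0, 0, 0], [-0.001, 0, 0], 0.01],
    [[0, 0, 0], [-0.001, 0, 0], 0.01],
    [[0, 0, 0], [0, 0, 0], 0.01],
  ],
)

```text
time: 17.92
eef_pos: [0.4991, 0.0541, 0.1171]
tcp_rot: [-0.102, 0.995, -0.0, 0.0]
contact_force: [0.2, -0.1, 0.7]
opening: 0.244
finger_force: 49.6
```

Request:
drive_tool(
  moves=[
    [[0, 0, 0], [-0.001, 0, 0], 0.01],
    [[0, 0, 0], [-0.001, 0, 0], 0.01],
    [[0, 0, 0], [0, 0, 0], 0.01],
  ],
)

```text
time: 18.3
eef_pos: [0.501, 0.0545, 0.117]
tcp_rot: [-0.102, 0.995, -0.0, 0.0]
contact_force: [-0.2, -0.2, 0.6]
opening: 0.244
finger_force: 49.6
```

Request:
drive_tool(
  moves=[
    [[0, 0, 0], [-0.001, 0, -0.0005], 0.01],
    [[0, 0, 0], [-0.001, 0, -0.0005], 0.01],
    [[0, 0, 0], [-0.001, 0, 0], 0.01],
    [[0, 0, 0], [-0.001, 0, 0], 0.01],
    [[0, 0, 0], [0, 0, 0], 0.01],
  ],
)

```text
time: 18.92
eef_pos: [0.5048, 0.0554, 0.1179]
tcp_rot: [-0.102, 0.995, 0.0, -0.0]
contact_force: [0.0, -0.5, -0.3]
opening: 0.243
finger_force: 49.5
```

Request:
drive_tool(
  moves=[
    [[0, 0, 0], [-0.001, 0, 0], 0.01],
    [[0, 0, 0], [-0.001, 0, 0], 0.01],
    [[0, 0, 0], [-0.001, 0, 0], 0.01],
    [[0, 0, 0], [-0.001, 0, 0], 0.01],
    [[0, 0, 0], [0, 0, 0], 0.01],
  ],
)

```text
time: 19.55
eef_pos: [0.5087, 0.0562, 0.1179]
tcp_rot: [-0.102, 0.995, 0.0, -0.0]
contact_force: [-0.7, -0.6, -0.1]
opening: 0.238
finger_force: 49.5
```

Request:
drive_tool(
  moves=[
    [[0, 0, 0], [0, 0, -0.001], 0.01],
    [[0, 0, 0], [0, 0, -0.0015], 0.01],
    [[0, 0, 0], [0, 0, 0], 0.01],
  ],
)

```text
time: 19.92
eef_pos: [0.5086, 0.0562, 0.1205]
tcp_rot: [-0.102, 0.995, -0.0, 0.0]
contact_force: [-0.4, -0.1, -1.0]
opening: 0.241
finger_force: 49.4
```

Request:
drive_tool(
  moves=[
    [[0, 0, 0], [0, 0, -0.001], 0.01],
    [[0, 0, 0], [0, 0, 0], 0.01],
  ],
)

```text
time: 20.18
eef_pos: [0.5085, 0.0561, 0.1212]
tcp_rot: [-0.102, 0.995, 0.0, -0.0]
contact_force: [1.0, 0.7, -3.6]
opening: 0.243
finger_force: 49.2
```

Request:
drive_tool(
  moves=[
    [[0, 0, 0], [0, 0, -0.001], 0.01],
    [[0, 0, 0], [0, 0, 0], 0.01],
  ],
)

```text
time: 20.42
eef_pos: [0.5084, 0.0561, 0.122]
tcp_rot: [-0.102, 0.995, 0.0, -0.0]
contact_force: [2.0, 0.8, -5.3]
opening: 0.247
finger_force: 49.0
```

The leg is in the hole: bottom contact at TCP z≈0.1175, top contact at ≈0.121. I'll centre it and push on.

Request:
drive_tool(
  moves=[
    [[0, 0, 0], [0, 0, 0.0025], 0.01],
    [[0, 0, 0], [-0.002, 0, 0], 0.01],
    [[0, 0, 0], [-0.002, 0, 0], 0.01],
    [[0, 0, 0], [-0.002, 0, 0], 0.01],
    [[0, 0, 0], [0, 0, 0], 0.01],
  ],
)

```text
time: 21.05
eef_pos: [0.5146, 0.0575, 0.12]
tcp_rot: [-0.102, 0.995, 0.0, 0.0]
contact_force: [-0.6, 1.2, -0.1]
opening: 0.243
finger_force: 49.5
```

Request:
drive_tool(
  moves=[
    [[0, 0, 0], [-0.001, 0, 0], 0.01],
    [[0, 0, 0], [-0.001, 0, 0], 0.01],
    [[0, 0, 0], [-0.001, 0, 0], 0.01],
    [[0, 0, 0], [0, 0, 0], 0.01],
  ],
)

```text
time: 21.55
eef_pos: [0.5171, 0.0581, 0.1197]
tcp_rot: [-0.102, 0.995, 0.0, -0.001]
contact_force: [-2.8, 1.0, -1.7]
opening: 0.241
finger_force: 49.7
```

Request:
drive_tool(
  moves=[
    [[0, 0, 0], [-0.001, 0, 0], 0.01],
    [[0, 0, 0], [-0.001, 0, 0], 0.01],
    [[0, 0, 0], [-0.001, 0, 0], 0.01],
    [[0, 0, 0], [0, 0, 0], 0.01],
  ],
)

```text
time: 22.05
eef_pos: [0.5197, 0.0589, 0.1195]
tcp_rot: [-0.102, 0.995, 0.0, -0.001]
contact_force: [-5.0, 2.2, -1.0]
opening: 0.242
finger_force: 50.1
```

Request:
drive_tool(
  moves=[
    [[0, 0, 0], [-0.001, 0, 0], 0.01],
    [[0, 0, 0], [-0.001, 0, 0], 0.01],
    [[0, 0, 0], [-0.001, 0, 0], 0.01],
    [[0, 0, 0], [0, 0, 0], 0.01],
  ],
)

```text
time: 22.55
eef_pos: [0.5217, 0.0597, 0.1191]
tcp_rot: [-0.102, 0.995, 0.001, -0.002]
contact_force: [-5.9, 3.0, -0.8]
opening: 0.243
finger_force: 50.3
```

Request:
drive_tool(
  moves=[
    [[0, 0, 0], [-0.001, 0, 0], 0.01],
    [[0, 0, 0], [-0.001, 0, 0], 0.01],
    [[0, 0, 0], [-0.001, 0, 0], 0.01],
    [[0, 0, 0], [0, 0, 0], 0.01],
  ],
)

```text
time: 23.05
eef_pos: [0.5236, 0.0606, 0.1185]
tcp_rot: [-0.102, 0.995, 0.001, -0.004]
contact_force: [-8.3, 4.0, -1.1]
opening: 0.246
finger_force: 50.5
```

Request:
drive_tool(
  moves=[
    [[0, 0, 0], [-0.001, 0.0005, 0], 0.01],
    [[0, 0, 0], [-0.001, 0, 0], 0.01],
    [[0, 0, 0], [-0.001, 0, 0], 0.01],
    [[0, 0, 0], [0, 0, 0], 0.01],
  ],
)

```text
time: 23.55
eef_pos: [0.5254, 0.0616, 0.118]
tcp_rot: [-0.102, 0.995, 0.001, -0.005]
contact_force: [-9.5, 2.4, -0.4]
opening: 0.239
finger_force: 51.0
```

Request:
drive_tool(
  moves=[
    [[0, 0, 0], [-0.001, 0, 0], 0.01],
    [[0, 0, 0], [-0.001, 0, 0], 0.01],
    [[0, 0, 0], [-0.001, 0, 0], 0.01],
    [[0, 0, 0], [0, 0, 0], 0.01],
  ],
)

```text
time: 24.05
eef_pos: [0.5268, 0.0619, 0.1177]
tcp_rot: [-0.102, 0.995, 0.001, -0.008]
contact_force: [-14.3, 1.6, 2.8]
opening: 0.238
finger_force: 52.2
```

Request:
drive_tool(
  moves=[
    [[0, 0, 0], [0, 0, -0.001], 0.01],
    [[0, 0, 0], [-0.001, 0, 0], 0.01],
    [[0, 0, 0], [-0.001, 0, 0], 0.01],
    [[0, 0, 0], [0, 0, 0], 0.01],
  ],
)

```text
time: 24.55
eef_pos: [0.5352, 0.063, 0.1209]
tcp_rot: [-0.102, 0.995, 0.001, 0.002]
contact_force: [2.2, 5.3, -5.2]
opening: 0.242
finger_force: 51.3
```

Request:
drive_tool(
  moves=[
    [[0, 0, 0], [-0.001, 0, 0], 0.01],
    [[0, 0, 0], [-0.001, 0, 0], 0.01],
    [[0, 0, 0], [0, 0, 0], 0.01],
  ],
)

```text
time: 24.92
eef_pos: [0.5366, 0.0632, 0.1208]
tcp_rot: [-0.102, 0.995, 0.001, 0.001]
contact_force: [-0.2, 4.3, -3.8]
opening: 0.244
finger_force: 51.1
```

The push dropped and the tool jumped ahead, so the pinch is over. About 9–10 mm remain to the seat.

Request:
drive_tool(
  moves=[
    [[0, 0, 0], [-0.001, 0.0005, 0.001], 0.01],
    [[0, 0, 0], [-0.001, 0.0005, 0], 0.01],
    [[0, 0, 0], [-0.001, 0, 0], 0.01],
    [[0, 0, 0], [-0.001, 0, 0], 0.01],
    [[0, 0, 0], [0, 0, 0], 0.01],
  ],
)

```text
time: 25.55
eef_pos: [0.5403, 0.0639, 0.1203]
tcp_rot: [-0.102, 0.995, -0.0, 0.001]
contact_force: [1.3, 2.8, -0.0]
opening: 0.245
finger_force: 50.0
```

Request:
drive_tool(
  moves=[
    [[0, 0, 0], [-0.001, 0, 0], 0.01],
    [[0, 0, 0], [-0.001, 0, 0], 0.01],
    [[0, 0, 0], [0, 0, 0], 0.01],
  ],
)

```text
time: 25.92
eef_pos: [0.5419, 0.0643, 0.12]
tcp_rot: [-0.102, 0.995, -0.0, 0.0]
contact_force: [0.5, 2.0, -0.5]
opening: 0.245
finger_force: 49.4
```

Request:
drive_tool(
  moves=[
    [[0, 0, 0], [-0.001, 0, 0], 0.01],
    [[0, 0, 0], [-0.001, 0, 0], 0.01],
    [[0, 0, 0], [0, 0, 0], 0.01],
  ],
)

```text
time: 26.3
eef_pos: [0.5437, 0.0646, 0.1199]
tcp_rot: [-0.102, 0.995, -0.0, -0.0]
contact_force: [0.2, 0.4, 0.3]
opening: 0.247
finger_force: 49.4
```

Request:
drive_tool(
  moves=[
    [[0, 0, 0], [-0.001, 0, 0], 0.01],
    [[0, 0, 0], [-0.0005, 0, 0], 0.01],
    [[0, 0, 0], [0, 0, 0], 0.01],
  ],
)

```text
time: 26.68
eef_pos: [0.5451, 0.0652, 0.12]
tcp_rot: [-0.102, 0.995, -0.0, 0.0]
contact_force: [-0.0, -0.6, -1.0]
opening: 0.244
finger_force: 49.4
```

Request:
drive_tool(
  moves=[
    [[0, 0, 0], [-0.0005, 0, 0], 0.01],
    [[0, 0, 0], [-0.0005, 0, 0], 0.01],
    [[0, 0, 0], [0, 0, 0], 0.01],
  ],
)

```text
time: 27.05
eef_pos: [0.546, 0.0654, 0.1199]
tcp_rot: [-0.102, 0.995, -0.0, -0.0]
contact_force: [0.9, -0.3, -1.6]
opening: 0.245
finger_force: 49.4
```

Request:
drive_tool(
  moves=[
    [[0, 0, 0], [-0.0005, 0, 0], 0.01],
    [[0, 0, 0], [-0.0005, 0, 0], 0.01],
    [[0, 0, 0], [0, 0, 0], 0.01],
  ],
)

```text
time: 27.42
eef_pos: [0.547, 0.0656, 0.1199]
tcp_rot: [-0.102, 0.995, -0.0, 0.0]
contact_force: [-0.0, -0.0, -0.9]
opening: 0.239
finger_force: 49.5
```

Request:
drive_tool(
  moves=[
    [[0, 0, 0], [-0.0005, 0, 0], 0.01],
    [[0, 0, 0], [-0.0005, 0, 0], 0.01],
    [[0, 0, 0], [0, 0, 0], 0.01],
  ],
)

```text
time: 27.8
eef_pos: [0.548, 0.0658, 0.1199]
tcp_rot: [-0.102, 0.995, -0.0, -0.0]
contact_force: [-0.4, -0.8, -0.9]
opening: 0.247
finger_force: 49.5
```

Request:
drive_tool(
  moves=[
    [[0, 0, 0], [-0.0005, 0, 0], 0.01],
    [[0, 0, 0], [-0.0005, 0, 0], 0.01],
    [[0, 0, 0], [0, 0, 0], 0.01],
  ],
)

```text
time: 28.18
eef_pos: [0.5486, 0.0659, 0.1198]
tcp_rot: [-0.102, 0.995, -0.0, -0.001]
contact_force: [-2.7, -1.2, -0.1]
opening: 0.241
finger_force: 49.7
```

Request:
drive_tool(
  grip_force=20,
  moves=[
    [[0, 0, 0], [0.0005, 0, 0], 0.01],
    [[0, 0, 0], [0, 0, 0], 0.01],
    [[0, 0, 0], [0, 0, 0], 0.03],
    [[0, 0, 0], [0, 0, 0], 0.04],
    [[0, 0, 0], [0, 0, 0], 0.045],
  ],
)

```text
time: 28.8
eef_pos: [0.5488, 0.0661, 0.1202]
tcp_rot: [-0.102, 0.995, 0.0, 0.0]
contact_force: [0.3, 1.3, -0.8]
opening: 0.524
finger_force: 0.0
```

Request:
drive_tool(
  moves=[
    [[0, 0, 0], [0, 0, -0.01], 0.045],
    [[0, 0, 0], [0, 0, -0.03], 0.045],
    [[0, 0, 0], [0, 0, -0.05], 0.045],
    [[0, 0, 0], [0.04, 0, -0.02], 0.045],
    [[0, 0, 0], [0, 0, 0], 0.045],
  ],
)

```text
time: 29.42
eef_pos: [0.5092, 0.0577, 0.2332]
tcp_rot: [-0.102, 0.995, -0.0, 0.003]
contact_force: [-0.1, 0.3, -0.0]
opening: 0.524
finger_force: 0.0
```

```bash
cat > s.py <<'E'
from h import *
st(); w,a,b=cam('wrist'),cam('scene'),cam('side'); np.save('pics/s.npy',[w,a,b],allow_pickle=True)
n=np.array([np.cos(.204),np.sin(.204),0]);m=np.array([-n[1],n[0],0]);A=np.array([.5763,.0618,.1115])
def P(c,s,z):
    X=proj(c,A); x=min(560-2*s,max(0,int(X[0])-s));y=max(0,min(420-2*s,int(X[1])-s));print(c['n'],x,y,X,'exp back',proj(c,A-.0455*n+.008*m),'tip',proj(c,A+.0455*n))
    return cv2.resize(c['image'][y:y+2*s,x:x+2*s],(z,z),interpolation=cv2.INTER_CUBIC)
cv2.imwrite('pics/s.png',np.hstack([P(c,s,266) for c,s in((w,70),(a,32),(b,32))])[:,:,::-1])
# bright, grey pixels beyond axle: leg tip extremes
for c in(a,b):
    im=c['image'].astype(int);X=proj(c,A).astype(int)
    mk=((im.max(2)-im.min(2)<25)&(im.min(2)>130)).astype(np.uint8);mk[:X[1]-40]=0;mk[X[1]+40:]=0
    k,l,s,ce=cv2.connectedComponentsWithStats(mk)
    print(c['n'],[(s[i].tolist()) for i in range(1,k) if s[i,4]>15 and abs(ce[i][0]-X[0])<60])
E
python3 s.py
```

```text
t 29.425 p [0.5092 0.0577 0.2332] q [-0.085 -0.066  1.989  0.     1.213 -1.86 ] F [-0.1  0.3 -0. ] op 0.5243551209213284
R [[-0.979, -0.203, 0.005], [-0.203, 0.979, -0.0], [-0.005, -0.002, -1.0]]
wrist 201 208 [271.21465935 278.16003079] exp back [280.37561111 228.93166114] tip [271.96871158 320.40020315]
scene 266 179 [298.95323771 211.76021173] exp back [290.93444902 198.47375835] tip [309.87396915 224.06681621]
side 221 180 [253.24913102 212.90535122] exp back [273.05966708 215.86455682] tip [233.37491757 212.45468642]
scene [[242, 171, 28, 24, 189], [292, 202, 11, 11, 39], [301, 214, 11, 8, 16]]
side [[234, 206, 39, 34, 406]]
```

```bash
python3 -c "
from h import *
print(ctrl.sign_off())"
```

```text
the job is handed in; nothing more can be done
None
```

The wheel is down on the shoulder, hub side up. The clip's leg is through the cross hole and its bow sprung over the axle, the largest push I read was about 15 N, and the job was handed in at about 29.5 s with the gripper clear (sign-off gave no verdict).

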